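Load a gel cassette into the capped rack

TASK

Pull the rack's orange retaining cap up along its slanted rods until it snaps to its outer stop. Stand the gel cassette with the blue grip fully down in the empty slot marked by the green clip, and then press the orange cap back fully home so that it locks all cassettes in. Leave the stored cassettes in their slots and do not disturb the marker and bottles.

Things in the scene. Friction and masses are not known exactly. Their poses are not given: they have to be found in the camera images.
- rack: grey fixed rack. Origin on its underside below the centre of the slots; x runs along the slots away from the cap (cap at the -x end), z up. Five slots at y = -52, -26, 0, 26, 52 mm, floor 20 mm above the underside, 11 mm wide, 104 mm long; walls 24 mm above that floor, with roof-shaped lead-ins to 31 mm. Four hold cassettes, one of the middle three is empty
- cap (a joint): orange cap bar, 146 mm along the rack's y, sliding on two rods along (-0.574, 0, 0.819) in the rack's frame, 35 degrees from vertical. 0 = home, its lip 12 mm over the cassettes' shoulders with 3 mm to spare; 0.032 m = outer stop, slots free. A detent holds it at both ends (about 6 N to leave, nothing at mid-travel); past mid-travel it snaps on by itself. It stays on its rods
- cap_grip (a point): point in the grip fin on the middle of the orange cap, moving with it, 24 mm above the bar and 13 mm below the fin's end along the slide axis. The fin is 32 mm wide along the rack's y, 20 mm across and 37 mm tall, standing along the slide axis. The point's own axes are the rack's (not tilted)
- slot_clip: green clip, 14 mm wide, 46 mm tall, fixed on the rack's far (+x) wall behind the empty slot. This origin is not at the clip but in the middle of the empty slot, on its floor, 65 mm from the clip; axes as the rack's. A cassette that is fully in has its origin here
- cassette: the gel cassette to load: clear plate in a white frame with a blue grip tab, standing upright in the black stand; 100 mm wide (its x), 8 mm thick (its y), body 70 mm tall with flat shoulders; on top, in the middle, a grip tab 44 mm wide (x), 8 mm thick and 32 mm tall, so 102 mm tall in all. Origin at the centre of its underside, z up. The same both ways round. 60 g
- stand: black bench stand, fixed, 120 x 70 mm, origin at the centre of its underside; its slot along x, 11 mm wide, floor 10 mm above the worktop, walls to 40 mm
- stored_a: stored cassette with a white grip tab, loose, standing in a slot of the rack, 26 mm or more from the next; 100 mm wide (its x), 8 mm thick (its y), body 70 mm tall with flat shoulders; on top, in the middle, a grip tab 44 mm wide (x), 8 mm thick and 32 mm tall, so 102 mm tall in all. Origin at the centre of its underside, z up. The same both ways round. 60 g
- stored_b: stored cassette with a white grip tab, loose, standing in a slot of the rack, 26 mm or more from the next; 100 mm wide (its x), 8 mm thick (its y), body 70 mm tall with flat shoulders; on top, in the middle, a grip tab 44 mm wide (x), 8 mm thick and 32 mm tall, so 102 mm tall in all. Origin at the centre of its underside, z up. The same both ways round. 60 g
- stored_c: stored cassette with a white grip tab, loose, standing in a slot of the rack, 26 mm or more from the next; 100 mm wide (its x), 8 mm thick (its y), body 70 mm tall with flat shoulders; on top, in the middle, a grip tab 44 mm wide (x), 8 mm thick and 32 mm tall, so 102 mm tall in all. Origin at the centre of its underside, z up. The same both ways round. 60 g
- stored_d: stored cassette with a white grip tab, loose, standing in a slot of the rack, 26 mm or more from the next; 100 mm wide (its x), 8 mm thick (its y), body 70 mm tall with flat shoulders; on top, in the middle, a grip tab 44 mm wide (x), 8 mm thick and 32 mm tall, so 102 mm tall in all. Origin at the centre of its underside, z up. The same both ways round. 60 g
- marker_1: red marker lying on the worktop, 139 mm long, bystander; leave it
- bottle_0: brown reagent bottle with a white cap, 45 mm wide, 91 mm tall, bystander; origin at the centre of its underside
- bottle_1: white reagent bottle with a blue cap, same size, bystander; origin at the centre of its underside
- bottle_2: white reagent bottle with a red cap, same size, bystander; origin at the centre of its underside
Things that resemble listed ones, but are neither listed nor needed, are in the scene too. Leave any red or yellow look-alike of the cassette alone.

How it is judged:
On the way, in this order (a step that is already met when the one before it is completed fails the run):
1. the cap is pulled out to its outer stop (joint above 0.028 m) (value of joint cap above 0.028 m), for 0.2 s.
2. with the cap still out (joint above 0.022 m), the blue-gripped cassette stands fully down in the marked slot (z of cassette in the frame of slot_clip between -0.003 and 0.004 m and horizontal distance between cassette and slot_clip below 0.006 m and angle between cassette's own z axis and vertical below 0.13 rad and angle between the x axis of cassette and the x axis of slot_clip, either way round below 0.12 rad and value of joint cap above 0.022 m), for 0.2 s.
3. the cap is pressed home (joint below 0.003 m) (value of joint cap below 0.003 m), for 0.2 s.
At the end, for the whole second after the job is handed in: The cap is home (joint below 3 mm) and the blue-gripped cassette stands at rest in the marked slot: underside within 4 mm of the slot floor, within 6 mm of the slot's middle horizontally, upright within 0.13 rad and along the slot within 0.12 rad (z of cassette in the frame of slot_clip between -0.003 and 0.004 m and horizontal distance between cassette and slot_clip below 0.006 m and angle between cassette's own z axis and vertical below 0.13 rad and angle between the x axis of cassette and the x axis of slot_clip, either way round below 0.12 rad and value of joint cap below 0.003 m and linear speed of cassette below 0.02 m/s); the robot touches nothing.
It fails at once if a stored cassette is lifted or pushed out of place (its foot moved more than 12 mm, or tilted more than 0.2 rad) (distance of any of stored_a, stored_b, stored_c, stored_d from where it was at the start of the episode above 0.012 m or angle between any of stored_a, stored_b, stored_c, stored_d's own z axis and vertical above 0.2 rad).
It fails at once if the marker or a bottle is disturbed (moved more than 30 mm) (distance of any of marker_1, bottle_0, bottle_1, bottle_2 from where it was at the start of the episode above 0.03 m).
It also fails if it takes over 58 s, if anything falls off the work surface, if the arm or the gripper's body presses on something with over 40 N, if the wrist force passes 120 N, or if a joint passes its speed limit or range.

ROBOT

A 6-joint arm with a two-finger parallel gripper is mounted at the origin on a cart in front of the work surface, level with it; the furniture and walls round the work are solid. World frame = base frame: x ahead of the robot, y to its left, z up, the work surface at z = 0. Lengths are in m, angles in rad, forces in N, time in s.
With the tool pointing down it reaches from about 0.25 to 0.85 m from the base axis. Payload 12.5 kg.
Tool frame: the origin (TCP) lies between the finger pads; the fingertips stand 22 mm ahead of it and the grasp point (between the pads) lies 3 mm ahead of it (robot.nose_length is the z of the fingertips in the tool frame, in m); z points along the fingers, y is the line along which they close (so a half turn about z gives the same grasp; the last joint's range is limited). The gripper opens to 93 mm and grips with 3 to 60 N. Pads are 15 mm wide; open, the fingers measure 128 mm over their backs; the gripper's body (75 mm by 188 mm) begins 65 mm behind the grasp point.
Start: joints at [-1.192, 0.351, 1.652, -0, 1.139, -0.085], TCP at [0.246, -0.492, 0.215] pointing down, gripper open.
Joint ranges: [-2.75, 2.75], [-0.79, 2.1], [0.01, 2.65], [-1.57, 4.71], [0.07, 3.14], [-2.87, 2.87]. Speed limits (rad/s): [2.22, 2.22, 2.79, 3.14, 3.14, 3.14].

INTERFACE

Orientations are given as a rotation vector (axis times angle).
In Python, from station import robot gives the robot as it stands. The module is installed in compiled form; this text tells all that it offers.
- The arm moves only by the shell command python3 -m crank 'ROWS' [FORCE]. ROWS is JSON, a list of rows, each a list of 5 numbers: the shift along the tool's x, y, z in mm, then the turn about the tool's z in degrees, then the finger opening in mm, from 0 to 93. In form: [[dx, dy, dz, yaw, grip], ...]. A call has exactly 8 rows; each row is the pose to reach, as a shift and turn from the pose commanded when the call began, along the tool's axes at that moment; what a row does not reach only later rows make up. A row lasts 1/10 s, in which the tool goes at most 50 mm and 8.59 degrees, less where a joint would pass 70% of its speed; a pose out of reach is approached as far as the arm can. A call with a gripper value outside its range is refused whole. The fingers move at their own pace and stop on an object; FORCE is the grip in N (left out, the last holds). Time passes only in rows, so rows that repeat a pose let the fingers close, or fill a call up. It gives the time, the measured TCP pose, the force, the opening and the grip force at its end, in the units of the state.
- robot.observe(): the state, without advancing time (a new reading comes with each control period).
- robot.grab_frame(name): name is "scene" or "top" or "wrist"; returns a dict with "frame" (384x512x3 uint8, red, green, blue), "range_z" (384x512 float32, m along the optical axis (not along the pixel's ray), 0 where there is no reading), "vfov" (degrees; the focal length in pixels is half the picture's height over the tangent of half this angle, whatever the lens; pixels are square), "cx", "cy" (the principal point, pixels), "distortion" ([k1, k2, p1, p2, k3] as OpenCV has them; the pictures are not rectified), "view" (4x4, takes a point from world to camera coordinates); the wrist camera has in their place "mount" (4x4, takes a point from camera to tool coordinates, whose origin is the TCP and whose axes are the flange's). Camera axes: x right, y down, z forward; pixel columns grow to the right and rows downward; lengths in m; the calibration is good to about 2 mm. A picture is of the moment at which its call begins: read the wrist's pose just before it.
- robot.hand_in(): hands the job in; it is judged then, once.
The state is a dict: "time": time; "qpos": joint angles; "joint_velocities": joint speeds; "joint_torque": joint torques, N m; "ee_pos": TCP position; "orientation": TCP orientation; "wrist_force": force on the tool from outside, world axes, zero at the start; "wrist_torque": the same for the moment, N m; "width": opening from 0.0 (shut) to 1.0 (fully open); "grip_force": force on a finger pad.
Only numpy, scipy, OpenCV 4.12 (cv2) and the standard library are available. Lean on these libraries where they do the work, as an engineer would, in place of code of your own. Each camera call takes 0.05 s, during which the arm holds its last target. There are 200 camera calls.

## Working session

There is one attempt and no reset: what is moved stays moved. The work goes in short steps, Python scripts to look and compute and a shell command to move; the robot and the scene stay as the last step left them, time stands still between calls to the robot, and variables do not carry over. Pictures are saved under pics/ and viewed, at most 10 in all, crops included, and the job is handed in when it is done.

```bash
mkdir -p pics; cat > h.py <<'E'
import numpy as np, cv2
from station import robot
from scipy.spatial.transform import Rotation as R
def grab(n):
    o=robot.observe(); f=robot.grab_frame(n)
    if n=='wrist':
        T=np.eye(4);T[:3,:3]=R.from_rotvec(o['orientation']).as_matrix();T[:3,3]=o['ee_pos']
        f['c2w']=T@np.array(f['mount'])
    else: f['c2w']=np.linalg.inv(np.array(f['view']))
    h=f['frame'].shape[0]; fl=h/2/np.tan(np.radians(f['vfov'])/2)
    f['K']=np.array([[fl,0,f['cx']],[0,fl,f['cy']],[0,0,1.]]); f['D']=np.array(f['distortion'],float)
    return f
def cloud(f):
    h,w=f['range_z'].shape; u,v=np.meshgrid(np.arange(w),np.arange(h))
    p=cv2.undistortPoints(np.stack([u,v],-1).reshape(-1,1,2).astype(float),f['K'],f['D']).reshape(h,w,2)
    z=f['range_z'][...,None]; P=np.concatenate([p*z,z,np.ones_like(z)],-1)@f['c2w'].T
    P=P[...,:3]; P[f['range_z']<=0]=np.nan; return P
def save(f,n,s=1.5): cv2.imwrite('pics/'+n,cv2.resize(f['frame'][...,::-1],None,fx=s,fy=s,interpolation=cv2.INTER_CUBIC))
E
python3 - <<'E'
from h import *
for n in('scene','top'):
    f=grab(n); save(f,n+'0.png'); np.savez('f_'+n,**f)
o=robot.observe();print(o)
E
```

```text
{'time': 0.1, 'qpos': array([-1.19162385e+00,  3.51162236e-01,  1.65234537e+00, -1.83700527e-05,
        1.13908087e+00, -8.46467671e-02]), 'joint_velocities': array([ 0.00029201, -0.00273469, -0.00232556, -0.00086261, -0.00020904,
        0.00012638]), 'joint_torque': array([ 1.81828756e-03, -4.98032641e+01, -2.85704577e+01,  7.00896978e-02,
        2.38338491e-02, -3.85167584e-05]), 'ee_pos': array([ 0.2459354 , -0.4916134 ,  0.21467188]), 'orientation': array([-3.05653084e+00, -7.21838401e-01,  2.55360813e-04]), 'wrist_force': array([-1.1427219 ,  0.83638153,  0.10288805]), 'wrist_torque': array([-0.01304982,  0.02037623,  0.04205618]), 'grip_force': 0.0, 'width': 1.0005975033053072}
```

View pics/scene0.png

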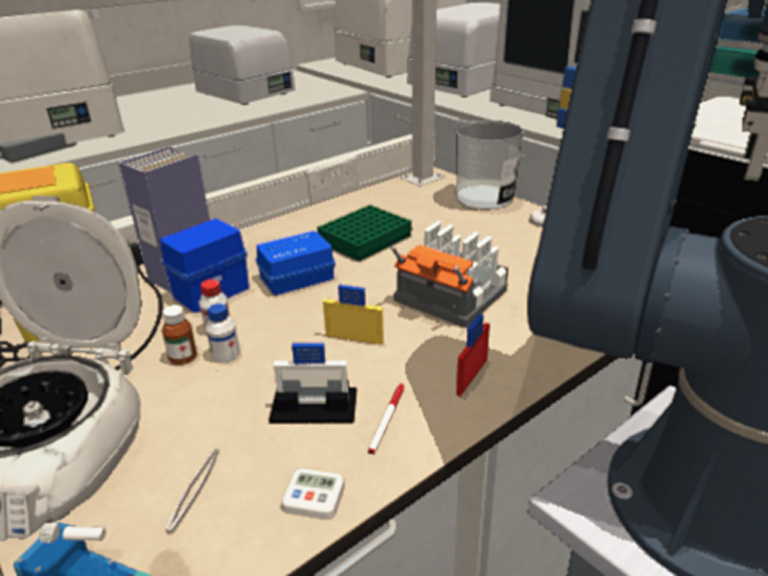

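View pics/top0.png

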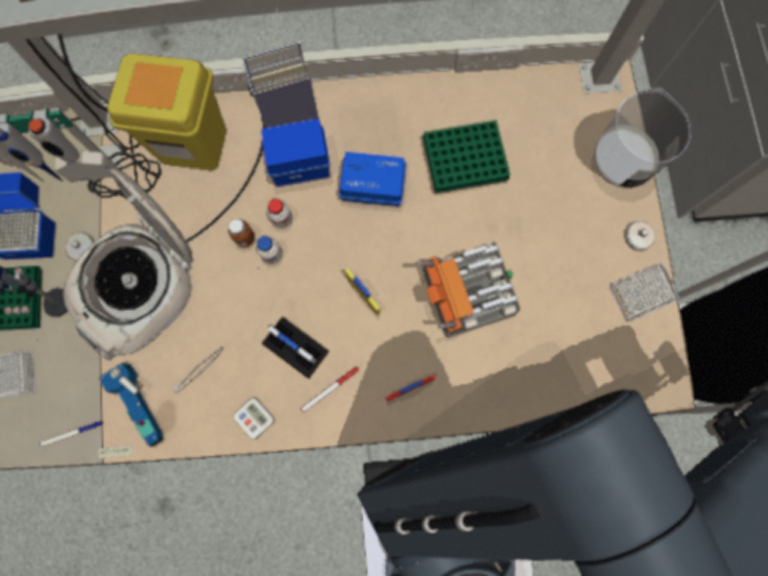

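The scene view shows the rack at (450,275) with the orange cap. The top view shows it at (465,290), with the green clip at (509,274).

Things that could be taken for the target, in top-view pixels:
- White-framed cassette in the black stand, at (295,345).
- Yellow look-alike, at (360,290).
- Red look-alike, at (410,388).
- Stored cassettes with white tabs, in the rack.

I choose the white-framed one with the blue tab in the black stand.

```bash
python3 - <<'E'
from h import *
f=dict(np.load('f_top.npz')); P=cloud(f); im=f['frame']; hsv=cv2.cvtColor(im,cv2.COLOR_RGB2HSV)
H,S,V=[hsv[...,i].astype(int) for i in range(3)]
uu,vv=np.meshgrid(np.arange(512),np.arange(384))
def rep(n,m):
    m=m&np.isfinite(P[...,2]); p=P[m]
    if len(p)<2: print(n,len(p));return
    c=p.mean(0); w,vec=np.linalg.eigh(np.cov(p[:,:2].T)); a=vec[:,1]
    t=(p[:,:2]-c[:2])@vec
    print(n,len(p),'c',c.round(4),'z',np.percentile(p[:,2],[2,50,98]).round(3),'ang',np.degrees(np.arctan2(a[1],a[0])).round(1),'ext',np.ptp(t,axis=0).round(3))
box=lambda u0,u1,v0,v1:(uu>u0)&(uu<u1)&(vv>v0)&(vv<v1)
rack=box(270,355,155,230)
rep('orange',rack&(H<15)&(S>150)&(V>100))
rep('orange top',rack&(H<15)&(S>150)&(V>100)&(P[...,2]>.12))
rep('green',rack&(H>50)&(H<85)&(S>100))
st=box(170,225,205,255)
rep('blue',st&(H>100)&(H<130)&(S>120))
rep('stand',st&(V<50))
rep('cass hi',st&(P[...,2]>.065))
rep('yellow',box(220,260,170,215)&(P[...,2]>.03)); rep('red',box(250,300,240,275)&(P[...,2]>.03))
rep('white',rack&(S<40)&(V>190)&(P[...,2]>.1))
for n,b in(('bott',box(150,200,125,180)),('marker',box(195,242,240,280)&(S>150))):
    rep(n,b&(P[...,2]>.05) if n=='bott' else b)
print(robot.grab_frame('wrist')['mount'])
cv2.imwrite('pics/crop1.png',np.hstack([cv2.resize(im[150:230,270:360,::-1],(360*1,320),interpolation=2),cv2.resize(im[200:260,165:225,::-1],(320,320),interpolation=2)]))
f=grab('wrist');save(f,'w0.png')
E
```

```text
orange 835 c [ 0.5225 -0.0429  0.0953] z [0.023 0.099 0.118] ang -167.2 ext [0.071 0.142]
orange top 8 c [ 0.5193 -0.0175  0.1212] z [0.12  0.121 0.123] ang -164.8 ext [0.006 0.025]
green 8 c [ 0.5518 -0.1686  0.0647] z [0.061 0.065 0.069] ang 167.7 ext [0.006 0.01 ]
blue 78 c [0.4595 0.2676 0.0749] z [0.006 0.108 0.115] ang 48.2 ext [0.015 0.06 ]
stand 592 c [0.4516 0.2605 0.0186] z [0.005 0.012 0.041] ang 48.7 ext [0.062 0.112]
cass hi 106 c [0.4528 0.2602 0.0948] z [0.074 0.089 0.115] ang 49.0 ext [0.008 0.099]
yellow 151 c [0.5452 0.1173 0.0749] z [0.033 0.071 0.106] ang -146.3 ext [0.009 0.099]
red 113 c [0.3517 0.0436 0.0833] z [0.063 0.073 0.104] ang 109.6 ext [0.008 0.099]
white 105 c [ 0.5414 -0.1103  0.1217] z [0.117 0.122 0.126] ang -165.9 ext [0.04  0.111]
bott 556 c [0.6838 0.3053 0.075 ] z [0.052 0.071 0.094] ang 127.3 ext [0.097 0.126]
marker 23 c [0.3881 0.1636 0.0119] z [0.007 0.012 0.017] ang 121.5 ext [0.005 0.04 ]
[[-1.30794804e-03 -9.67804663e-01 -2.51699074e-01  6.97497450e-02]
 [ 9.99998935e-01 -1.42894368e-03  2.97941940e-04  6.54964410e-04]
 [-6.48013398e-04 -2.51698416e-01  9.67805501e-01 -1.68866995e-01]
 [ 0.00000000e+00  0.00000000e+00  0.00000000e+00  1.00000000e+00]]
```

View pics/crop1.png

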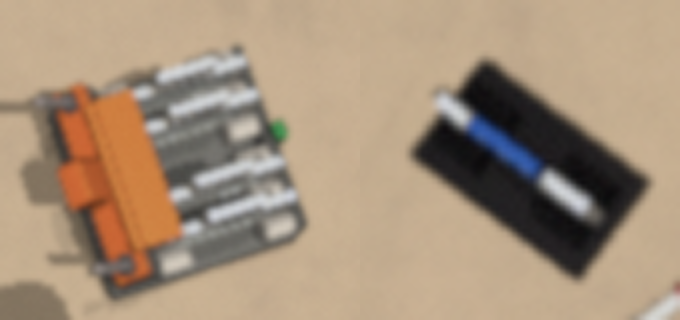

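The crop shows the grey rack with four white tabs, the empty middle slot in line with the clip at (278,130), and the fin at (80,185). The white-framed cassette with the blue tab stands in the black stand at (515,155), so the choice is confirmed. Next I'll move the wrist camera over the rack.

```bash
cat >> h.py <<'E'
def delta(p,yaw_y=None):
    """shift in tool mm and turn so that TCP goes to p and tool y lies along world angle yaw_y (deg, mod 180)"""
    o=robot.observe(); M=R.from_rotvec(o['orientation']).as_matrix()
    d=M.T@(np.array(p)-o['ee_pos'])*1000
    a=np.degrees(np.arctan2(M[1,1],M[0,1])); t=None
    if yaw_y is not None: t=-(((yaw_y-a)+90)%180-90)
    print('t',round(o['time'],2),'tcp',o['ee_pos'].round(4),'tool y ang',round(a,2),'tool z',M[:,2].round(3),'shift',d.round(1),'turn',t and round(t,2),'q6',o['qpos'][5].round(2),'w',round(o['width']*93,1))
E
python3 - <<'E'
from h import *
delta([0.53,-0.06,0.29],14)
delta([0.53,-0.06,0.29],14.01+90)
E
```

```text
t 0.2 tcp [ 0.246  -0.4917  0.2148] tool y ang -63.42 tool z [-0.     0.001 -1.   ] shift [ 447.1 -259.1  -75. ] turn -77.42 q6 -0.08 w 92.6
t 0.2 tcp [ 0.246  -0.4917  0.2148] tool y ang -63.42 tool z [-0.     0.001 -1.   ] shift [ 447.1 -259.1  -75. ] turn 12.57 q6 -0.08 w 92.6
```

```bash
python3 -m crank '[[0,0,-75,0,93],[100,-60,-75,-17,93],[150,-85,-75,-26,93],[200,-115,-75,-35,93],[250,-145,-75,-43,93],[300,-174,-75,-52,93],[340,-197,-75,-60,93],[340,-197,-75,-60,93]]' 20; python3 - <<'E'
from h import *
delta([0.53,-0.06,0.29],14)
E
```

```text
time: 1.0
ee_pos: [0.4382, -0.199, 0.2896]
orientation: [2.28, 2.161, 0.0]
wrist_force: [0.7, -1.1, 0.2]
width: 1.002
grip_force: 0.0
t 1.0 tcp [ 0.4382 -0.199   0.2896] tool y ang -3.08 tool z [ 0. -0. -1.] shift [143.7  84.2  -0.4] turn -17.08 q6 -0.47 w 93.2
```

```bash
python3 -m crank '[[45,25,0,-8,93],[85,50,0,-16,93],[120,70,0,-17,93],[144,84,0,-17,93],[144,84,0,-17,93],[144,84,0,-17,93],[144,84,0,-17,93],[144,84,0,-17,93]]'; python3 - <<'E'
from h import *
f=grab('wrist'); save(f,'w1.png'); np.savez('f_w1',**f); delta([0.53,-0.06,0.29],14)
E
```

```text
time: 1.8
ee_pos: [0.5296, -0.063, 0.2895]
orientation: [1.945, 2.467, -0.0]
wrist_force: [0.1, -0.5, 0.2]
width: 0.999
grip_force: 0.0
t 1.85 tcp [ 0.5296 -0.063   0.2895] tool y ang 13.5 tool z [ 0. -0. -1.] shift [ 2.8  1.  -0.5] turn -0.5 q6 -0.44 w 92.8
```

View pics/w1.png

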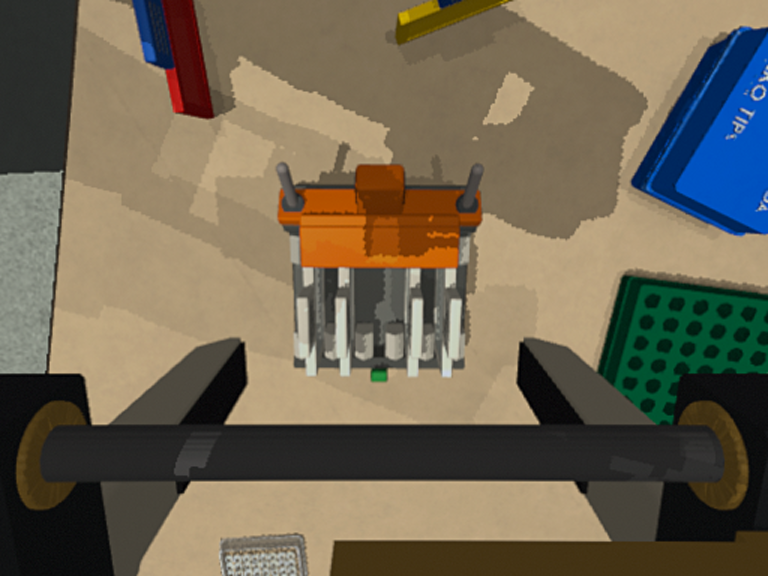

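The wrist view shows the rack square to the image: fin at (380,185), bar ends at 278 and 482, rods up to (283,170) and (476,170). The tabs are at columns 302, 341, 417 and 455, the middle slot is empty and the clip is at (379,374).

```bash
python3 - <<'E'
from h import *
f=dict(np.load('f_w1.npz')); P=cloud(f); im=f['frame']; hsv=cv2.cvtColor(im,cv2.COLOR_RGB2HSV)
H,S,V=[hsv[...,i].astype(int) for i in range(3)]
uu,vv=np.meshgrid(np.arange(512),np.arange(384))
box=lambda u0,u1,v0,v1:(uu>u0)&(uu<u1)&(vv>v0)&(vv<v1)
rb=box(180,325,105,258)
tabs=rb&(S<50)&(V>150)&(P[...,2]>.112)&(P[...,2]<.13)&(vv>160)
n,l,st,_=cv2.connectedComponentsWithStats(tabs.astype(np.uint8))
C=[];A=[]
for i in range(1,n):
    if st[i,4]<40: continue
    p=P[l==i]; c=(p.max(0)+p.min(0))/2
    w,vec=np.linalg.eigh(np.cov(p[:,:2].T)); a=np.degrees(np.arctan2(vec[1,1],vec[0,1]))%180; m=p[:,:2].mean(0); t=(p[:,:2]-m)@vec
    cc=m+vec@((t.max(0)+t.min(0))/2); C.append(cc);A.append(a)
    print(st[i],cc.round(4),p[:,2].mean().round(4),a.round(2),np.ptp(t,axis=0).round(4))
C=np.array(C)
d=C[-1]-C[0] if len(C)>1 else 0
og=rb&(H<15)&(S>150)
a=np.radians(-76);
ra=np.arctan2(*( (C.max(0)-C.min(0))[::-1])); print('row angle (rack y)',np.degrees(ra))
ey=np.array([np.cos(ra),np.sin(ra)]); ex=np.array([ey[1],-ey[0]])
cen=C.mean(0); print('tab centre',cen)
def loc(p): return np.c_[(p[:,:2]-cen)@ex,(p[:,:2]-cen)@ey,p[:,2]]*1000
q=loc(P[og]); 
fin=q[(abs(q[:,1])<30)&(q[:,2]>105)]
print('fin pct',np.nanpercentile(fin,[1,5,50,95,99],axis=0).round(1))
# profile of orange along central column
col=[(v,loc(P[v:v+1,253]).round(1)[0]) for v in range(104,182,3)]
for c in col: print(c[0],c[1])
# fin top face by edges: row just at fin top
for v in range(108,140,4):
    r=np.where(og[v])[0]; print(v,r.min() if len(r) else 0,r.max() if len(r) else 0, loc(P[v,r[[0,-1]]]).round(1).tolist() if len(r) else '')
g=rb&(H>50)&(H<85)&(S>100); print('clip',np.nanmedian(loc(P[g]),axis=0).round(1),np.nanmax(P[g],axis=0))
rods=rb&(vv<135)&(S<60)&(P[...,2]>.05); print('rods',np.nanmin(loc(P[rods]),0),np.nanmax(loc(P[rods]),0))
E
```

```text
[198 199   9  39 260] [ 0.4883 -0.1213] 0.1211 103.35 [0.0074 0.042 ]
[224 199   8  39 274] [ 0.514  -0.1152] 0.1212 102.56 [0.0074 0.0416]
[273 199   9  40 289] [ 0.5643 -0.1038] 0.121 102.37 [0.0077 0.0432]
[299 199   9  40 289] [ 0.5896 -0.0977] 0.1211 103.33 [0.0078 0.0429]
row angle (rack y) 13.109662051111451
tab centre [ 0.53902343 -0.1095225 ]
fin pct [[-108.4  -15.6  105.6]
 [-107.5  -14.3  107.1]
 [ -97.3    0.2  113.5]
 [ -86.    14.1  118.1]
 [ -84.8   15.8  118.7]]
104 [-113.3   -0.2   -0.6]
107 [-109.6   -0.2   -0.8]
110 [-1.084e+02  1.000e-01  1.108e+02]
113 [-1.056e+02  1.000e-01  1.107e+02]
116 [-102.8    0.2  113.5]
119 [-100.     0.2  114. ]
122 [-97.4   0.2 118.8]
125 [-94.5   0.2 117.9]
128 [-91.5   0.2 115.7]
131 [-88.1   0.2 109.6]
134 [-84.7   0.2 104.3]
137 [-81.2   0.2 100.1]
140 [-77.7   0.2  96.1]
143 [-74.7   0.2  96.5]
146 [-71.8   0.3  98.3]
149 [-68.4   0.3  96.6]
152 [-65.7   0.3  99.8]
155 [-62.5   0.3  99. ]
158 [-59.5   0.3  99.9]
161 [-56.1   0.3  98.5]
164 [-52.7   0.3  97.5]
167 [-50.    0.4  99.9]
170 [-46.5   0.4  98.7]
173 [-43.4   0.4  99.4]
176 [-40.    0.4  98.7]
179 [-19.2   0.2  19.2]
108 0 0 
112 238 268 [[-106.4, -14.6, 109.7], [-106.6, 14.8, 110.4]]
116 237 268 [[-102.6, -15.6, 110.4], [-102.8, 14.8, 112.1]]
120 237 269 [[-99.0, -15.4, 115.0], [-99.1, 15.8, 113.3]]
124 237 269 [[-95.3, -15.3, 116.6], [-95.4, 15.8, 116.0]]
128 186 319 [[-82.5, -87.6, -0.4], [-89.0, 71.9, 76.5]]
132 186 320 [[-84.2, -72.2, 80.2], [-85.0, 72.4, 80.8]]
136 186 320 [[-80.3, -71.6, 84.1], [-80.9, 72.4, 82.1]]
clip [60.8 -0.5 61.8] [ 0.55953268 -0.16399765  0.06365   ]
rods [-110.1391676   -68.74511903   85.7083199 ] [-82.66373888  67.89915104 124.29206706]
```

```bash
cat >> h.py <<'E'
RA=np.radians(13.1); ey=np.array([np.cos(RA),np.sin(RA)]); ex=np.array([ey[1],-ey[0]]); CEN=np.array([.5390,-.1095])
def rk(x,y,z): return np.r_[CEN+ex*x/1e3+ey*y/1e3,z/1e3]
E
python3 - <<'E'
from h import *
delta(rk(-94,.2,109),13.1)
E
```

```text
t 1.85 tcp [ 0.5296 -0.063   0.2895] tool y ang 13.5 tool z [ 0. -0. -1.] shift [ 46.6  -0.9 180.5] turn 0.4 q6 -0.44 w 92.8
```

```bash
python3 -m crank '[[46.6,-0.9,30,0.4,60],[46.6,-0.9,60,0.4,60],[46.6,-0.9,90,0.4,60],[46.6,-0.9,110,0.4,60],[46.6,-0.9,120,0.4,60],[46.6,-0.9,120,0.4,60],[46.6,-0.9,120,0.4,60],[46.6,-0.9,120,0.4,60]]'; python3 - <<'E'
from h import *
delta(rk(-94,.2,109),13.1)
E
```

```text
time: 2.65
ee_pos: [0.5188, -0.0173, 0.1706]
orientation: [1.951, 2.46, 0.002]
wrist_force: [0.5, 0.7, -0.3]
width: 0.65
grip_force: 0.0
t 2.65 tcp [ 0.5188 -0.0173  0.1706] tool y ang 13.16 tool z [ 0.002 -0.    -1.   ] shift [-0.4 -1.1 61.6] turn 0.06 q6 -0.35 w 60.4
```

```bash
python3 -m crank '[[-0.4,-1,20,0,60],[-0.4,-1,40,0,60],[-0.4,-1,52,0,60],[-0.4,-1,61,0,60],[-0.4,-1,61,0,60],[-0.4,-1,61,0,25],[-0.4,-1,61,0,25],[-0.4,-1,61,0,25]]' 40;  python3 -m crank '[[0,0,0,0,25],[0,0,0,0,25],[0,0,0,0,25],[0,0,0,0,25],[0,0,0,0,25],[0,0,0,0,25],[0,0,0,0,25],[0,0,0,0,25]]' 50; python3 - <<'E'
from h import *
delta(rk(-94,.2,109),13.1)
E
```

```text
time: 3.45
ee_pos: [0.5177, -0.0177, 0.109]
orientation: [1.951, 2.461, 0.001]
wrist_force: [-0.2, 0.1, 0.4]
width: 0.436
grip_force: 0.0
time: 4.25
ee_pos: [0.5173, -0.0177, 0.1087]
orientation: [1.952, 2.462, -0.0]
wrist_force: [-2.2, -0.9, 5.9]
width: 0.333
grip_force: 50.0
t 4.25 tcp [ 0.5173 -0.0177  0.1087] tool y ang 13.17 tool z [-0. -0. -1.] shift [-0.3  0.5 -0.3] turn 0.07 q6 -0.35 w 31.0
```

```bash
python3 -m crank '[[2.3,0,-3.3,0,25],[4.6,0,-6.6,0,25],[6.9,0,-9.8,0,25],[9.2,0,-13.1,0,25],[11.5,0,-16.4,0,25],[14.4,0,-20.5,0,25],[17.2,0,-24.5,0,25],[18.4,0,-26.2,0,25]]' 50; python3 -m crank '[[0.3,0,-0.4,0,25],[0.3,0,-0.4,0,25],[0.3,0,-0.4,0,25],[0.3,0,-0.4,0,25],[0.3,0,-0.4,0,60],[0.3,0,-0.4,0,60],[0.3,0,-0.4,0,60],[0.3,0,-0.4,0,60]]'; python3 - <<'E'
from h import *
delta(rk(-94-18.4,.2,109+26.2),13.1)
E
```

```text
time: 5.05
ee_pos: [0.513, 0.0004, 0.1352]
orientation: [1.951, 2.462, -0.0]
wrist_force: [4.1, -10.1, -14.9]
width: 0.33
grip_force: 50.0
time: 5.85
ee_pos: [0.5131, 0.0008, 0.1351]
orientation: [-1.952, -2.462, -0.0]
wrist_force: [0.4, 1.1, 0.5]
width: 0.615
grip_force: 0.0
t 5.85 tcp [0.5131 0.0008 0.1351] tool y ang 13.18 tool z [ 0.  0. -1.] shift [-0.9  0.5 -0.1] turn 0.08 q6 -0.32 w 57.2
```

```bash
python3 -m crank '[[0,0,-50,0,60],[0,0,-100,0,60],[0,0,-130,0,60],[0,0,-130,0,60],[0,0,-130,0,60],[0,0,-130,0,60],[0,0,-130,0,60],[0,0,-130,0,60]]'; python3 - <<'E'
from h import *
delta([.4528,.2602,.28],48.9)
f=grab('wrist'); P=cloud(f); hsv=cv2.cvtColor(f['frame'],cv2.COLOR_RGB2HSV).astype(int)
m=(hsv[...,0]<15)&(hsv[...,1]>150)&(P[...,2]>.05)
q=(P[m][:,:2]-CEN); q=np.c_[q@ex,q@ey,P[m][:,2]]*1e3; q=q[np.abs(q[:,0]+90)<60]
print(len(q),np.percentile(q,[1,99],axis=0).round(1)); np.savez('f_w2',**f)
E
```

```text
time: 6.65
ee_pos: [0.5128, 0.0006, 0.2641]
orientation: [-1.951, -2.46, 0.001]
wrist_force: [0.6, 0.5, 0.0]
width: 0.646
grip_force: 0.0
t 6.65 tcp [0.5128 0.0006 0.2641] tool y ang 13.17 tool z [-0.002  0.    -1.   ] shift [266.5   0.8 -15.7] turn -35.73 q6 -0.32 w 60.0
5601 [[-145.4 -139.8   69.1]
 [ -57.9   69.9  144.4]]
```

Cap is out: the fin top went from 119 to 144 mm. Next, the cassette.

```bash
python3 -m crank '[[45,0,-10,-8,93],[90,0,-16,-16,93],[135,0,-16,-24,93],[180,0,-16,-32,93],[225,0,-16,-36,93],[266,0,-16,-36,93],[266,0,-16,-36,93],[266,0,-16,-36,93]]'; python3 - <<'E'
from h import *
f=grab('wrist'); save(f,'w3.png'); np.savez('f_w3',**f); P=cloud(f)
delta([.4528,.2602,.28],48.9)
hsv=cv2.cvtColor(f['frame'],cv2.COLOR_RGB2HSV).astype(int); D=np.hypot(P[...,0]-.453,P[...,1]-.26)<.08
for n,m in(('blue',(abs(hsv[...,0]-115)<15)&(hsv[...,1]>120)&(P[...,2]>.107)&(P[...,2]<.12)),('all',(P[...,2]>.07)&(P[...,2]<.12))):
    p=P[m&D]
    w,vec=np.linalg.eigh(np.cov(p[:,:2].T)); mm=p[:,:2].mean(0); t=(p[:,:2]-mm)@vec; lo,hi=np.percentile(t,[.5,99.5],axis=0)
    print(n,len(p),(mm+vec@((lo+hi)/2)).round(4),'ext',(hi-lo).round(4),'z',np.percentile(p[:,2],[5,50,95]).round(4),'ang',np.degrees(np.arctan2(vec[1,1],vec[0,1]))%180)
E
```

```text
time: 7.5
ee_pos: [0.4521, 0.2599, 0.2806]
orientation: [-1.093, -2.945, 0.001]
wrist_force: [-0.0, -0.4, -1.3]
width: 0.999
grip_force: 0.0
t 7.55 tcp [0.4524 0.2591 0.2807] tool y ang 49.19 tool z [-0.    -0.001 -1.   ] shift [0.4 1.  0.7] turn 0.29 q6 -0.43 w 93.2
blue 380 [0.4534 0.264 ] ext [0.0082 0.0429] z [0.1085 0.1111 0.1124] ang 48.714576482065006
all 1018 [0.4528 0.2635] ext [0.0084 0.0985] z [0.0762 0.0899 0.112 ] ang 48.56806851940493
```

View pics/w3.png

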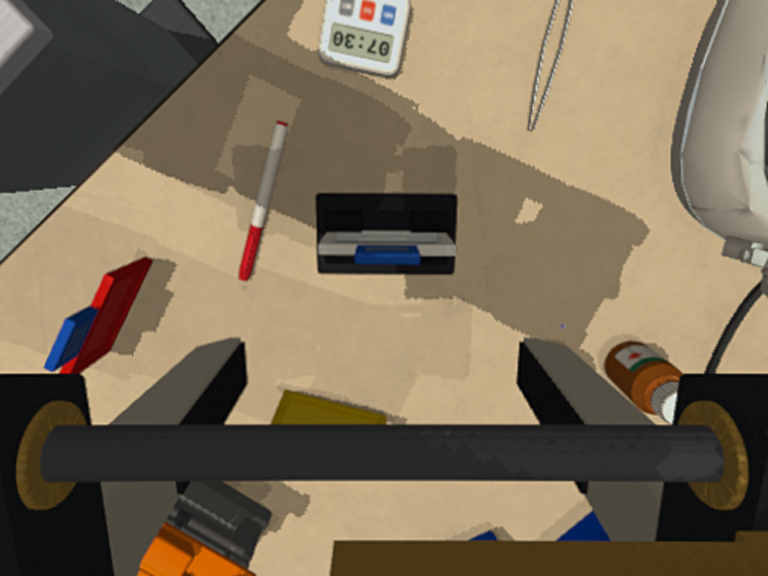

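The wrist view shows the blue tab at (388,255) standing in the black stand at (386,233), with nothing in the way of the fingers.

```bash
python3 - <<'E'
from h import *
delta([.4534,.2637,.106],48.65)
E
python3 -m crank '[[3.3,2.9,40,0.5,70],[3.3,2.9,80,0.5,70],[3.3,2.9,110,0.5,70],[3.3,2.9,130,0.5,70],[3.3,2.9,135,0.5,70],[3.3,2.9,135,0.5,70],[3.3,2.9,135,0.5,70],[3.3,2.9,135,0.5,70]]' 20
python3 - <<'E'
from h import *
delta([.4534,.2637,.106],48.65)
E
```

```text
t 7.55 tcp [0.4524 0.2591 0.2807] tool y ang 49.19 tool z [-0.    -0.001 -1.   ] shift [  2.2   4.2 174.7] turn 0.54 q6 -0.43 w 93.2
time: 8.35
ee_pos: [0.4525, 0.2639, 0.1472]
orientation: [1.109, 2.938, 0.002]
wrist_force: [0.2, -0.8, 0.8]
width: 0.757
grip_force: 0.0
t 8.35 tcp [0.4525 0.2639 0.1472] tool y ang 48.65 tool z [ 0.002  0.001 -1.   ] shift [-0.8  0.4 41.2] turn -0.0 q6 -0.41 w 70.4
```

```bash
python3 -m crank '[[-0.8,0.4,15,0,70],[-0.8,0.4,30,0,70],[-0.8,0.4,38,0,70],[-0.8,0.4,41,0,70],[-0.8,0.4,41,0,70],[-0.8,0.4,41,0,38],[-0.8,0.4,41,0,38],[-0.8,0.4,41,0,38]]' 25;  python3 -m crank '[[0,0,0,0,38],[0,0,0,0,38],[0,0,0,0,38],[0,0,0,0,38],[0,0,0,0,38],[0,0,-3,0,38],[0,0,-6,0,38],[0,0,-10,0,38]]' 25; python3 - <<'E'
from h import *
delta([.4534,.2637,.106],48.65)
E
```

```text
time: 9.15
ee_pos: [0.4529, 0.2638, 0.1054]
orientation: [1.108, 2.939, 0.001]
wrist_force: [0.3, 0.7, 0.2]
width: 0.547
grip_force: 0.0
time: 9.95
ee_pos: [0.4525, 0.2635, 0.1151]
orientation: [-1.108, -2.939, 0.001]
wrist_force: [-0.4, 0.7, -0.7]
width: 0.458
grip_force: 25.0
t 9.95 tcp [0.4525 0.2635 0.1151] tool y ang 48.67 tool z [-0.001 -0.    -1.   ] shift [-0.6  0.8  9.1] turn 0.02 q6 -0.41 w 42.6
```

```bash
python3 -m crank '[[0,0,-30,0,38],[0,0,-60,0,38],[0,0,-100,0,38],[0,0,-140,0,38],[0,0,-165,0,38],[0,0,-165,0,38],[0,0,-165,0,38],[0,0,-165,0,38]]'; python3 - <<'E'
from h import *
delta(rk(0,0,280),103.1)
f=grab('wrist'); save(f,'w4.png'); np.savez('f_w4',**f)
E
```

```text
time: 10.75
ee_pos: [0.4521, 0.2634, 0.2785]
orientation: [-1.108, -2.938, 0.003]
wrist_force: [0.5, -0.4, -1.4]
width: 0.457
grip_force: 25.0
t 10.75 tcp [0.4521 0.2634 0.2785] tool y ang 48.67 tool z [-0.002 -0.001 -1.   ] shift [-311.5 -222.6   -1.3] turn -54.43 q6 -0.41 w 42.5
```

View pics/w4.png

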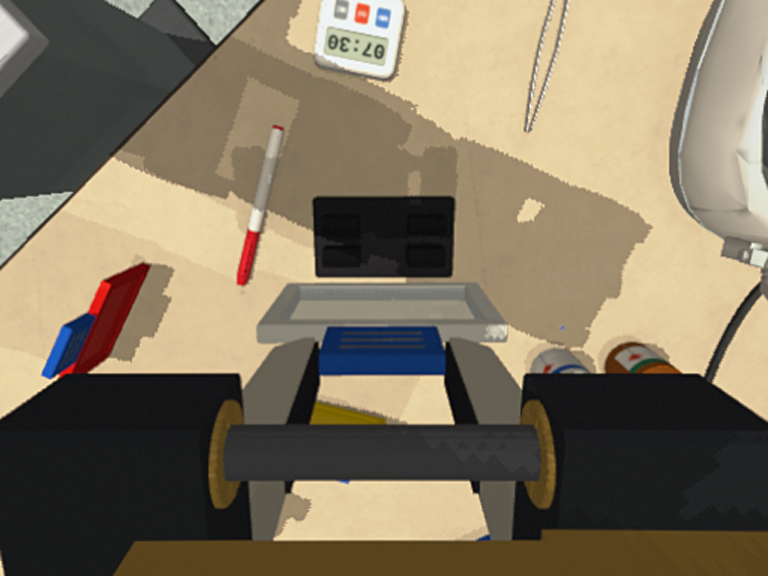

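The cassette hangs upright in the gripper (tab at (382,350)) and the stand is empty.

```bash
python3 -m crank '[[-35,-25,0,-7,38],[-70,-50,0,-14,38],[-105,-75,0,-21,38],[-140,-100,0,-28,38],[-175,-125,0,-35,38],[-210,-150,0,-42,38],[-245,-175,0,-49,38],[-245,-175,0,-54.4,38]]'; python3 - <<'E'
from h import *
f=dict(np.load('f_w4.npz')); M=f['mount']; f['c2w']=M; Q=cloud(f)*1e3
hsv=cv2.cvtColor(f['frame'],cv2.COLOR_RGB2HSV).astype(int)
vv,uu=np.mgrid[:384,:512]
b=(abs(hsv[...,0]-115)<15)&(hsv[...,1]>120)&(uu>200)&(uu<310)&(vv>210)&(vv<260)
for v in range(214,254,3): print(v,Q[v,255].round(1))
for v in range(188,228,4): print(v,Q[v,225].round(1),Q[v,290].round(1))
q=Q[b]; print('y range',np.nanpercentile(q,[1,99],axis=0).round(1))
delta(rk(0,0,280),103.1)
E
```

```text
time: 11.6
ee_pos: [0.5214, -0.0335, 0.2786]
orientation: [0.359, -3.119, 0.001]
wrist_force: [-0.1, 0.2, -1.0]
width: 0.457
grip_force: 25.0
214 [ 3.6  0.3 28.8]
217 [ 3.6  0.2 23.2]
220 [ 3.4  0.2 18.5]
223 [ 3.8  0.2 12.5]
226 [3.5 0.2 8.4]
229 [3.7 0.2 3.4]
232 [3.1 0.2 0.4]
235 [ 3.5  0.2 -4.7]
238 [ 2.1  0.2 -5.3]
241 [ 0.8  0.2 -6.1]
244 [-0.9  0.2 -5.8]
247 [-2.9  0.2 -4.9]
250 [-131.7    0.7  278.5]
253 [-135.9    0.7  277.8]
188 [  3.5 -23.1  94. ] [ 3.9 27.6 92.3]
192 [  2.4 -22.4  85.7] [ 2.7 26.9 84.6]
196 [  2.7 -21.4  73.1] [ 2.7 25.7 73.1]
200 [  2.3 -20.7  64. ] [ 2.6 24.7 62.8]
204 [  2.6 -19.8  53.4] [ 2.5 23.7 53.4]
208 [  2.4 -19.1  45. ] [ 2.7 22.8 43.8]
212 [  2.6 -18.4  36. ] [ 3.7 21.6 32.5]
216 [  3.4 -17.5  25.9] [ 3.1 21.1 26.6]
220 [  3.9 -16.8  17.3] [ 4.  20.1 16.8]
224 [  3.7 -16.3  11. ] [ 3.9 19.4 10.4]
y range [[ -3.8 -21.3  -7.3]
 [  4.1  21.   21.8]]
t 11.6 tcp [ 0.5214 -0.0335  0.2786] tool y ang 103.13 tool z [-0.002 -0.001 -1.   ] shift [  0.1 -78.   -1.3] turn 0.03 q6 -1.95 w 42.5
```

```bash
python3 -m crank '[[0,-40,0,0,38],[0,-78,0,0,38],[0,-78,0,0,38],[0,-78,0,0,38],[0,-78,0,0,38],[0,-78,0,0,38],[0,-78,0,0,38],[0,-78,0,0,38]]'; python3 - <<'E'
from h import *
f=grab('wrist'); save(f,'w5.png'); np.savez('f_w5',**f)
delta(rk(0,0,280),103.1)
E
```

```text
time: 12.4
ee_pos: [0.5387, -0.105, 0.2801]
orientation: [-0.359, 3.121, -0.0]
wrist_force: [-0.1, 0.2, -0.0]
width: 0.456
grip_force: 25.0
t 12.45 tcp [ 0.5387 -0.1051  0.2801] tool y ang 103.11 tool z [ 0. -0. -1.] shift [ 0.7 -4.3  0.1] turn 0.01 q6 -2.08 w 42.7
```

View pics/w5.png

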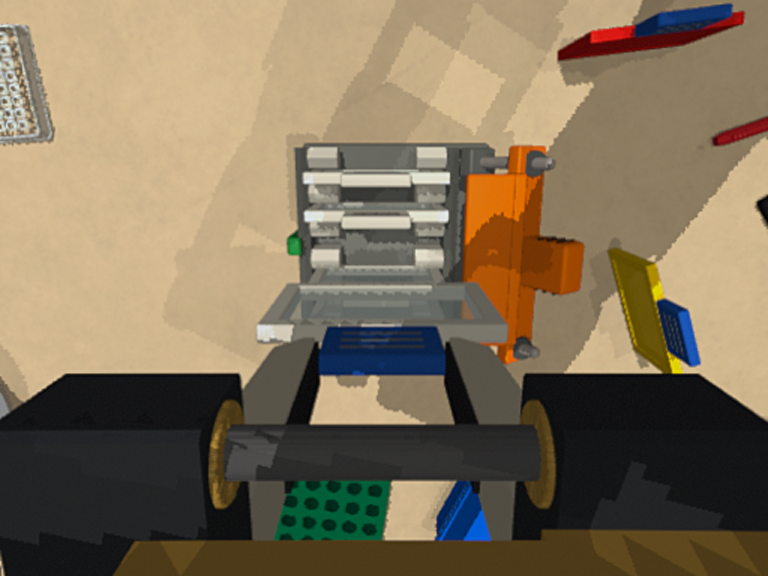

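The cassette hangs over the rack at tab (382,350). Stored tabs show at rows 180 and 220, the clip at (294,243) and the cap, still out, at right. Now I'll measure everything in the tool frame.

```bash
python3 - <<'E'
from h import *
f=dict(np.load('f_w5.npz')); f2=dict(f); f2['c2w']=f['mount']; Q=cloud(f2)*1e3; P=cloud(f)
hsv=cv2.cvtColor(f['frame'],cv2.COLOR_RGB2HSV).astype(int); vv,uu=np.mgrid[:384,:512]
S,V=hsv[...,1],hsv[...,2]
for n,m in(('tab',(P[...,2]>.117)&(P[...,2]<.128)),('shoulder',(P[...,2]>.085)&(P[...,2]<.095)),):
    m=m&(S<60)&(uu>195)&(uu<305)&(vv>100)&(vv<160)
    k,l,st,_=cv2.connectedComponentsWithStats(m.astype(np.uint8))
    for i in range(1,k):
        if st[i,4]<40: continue
        q=Q[l==i]; lo,hi=np.percentile(q,[1,99],axis=0); s=np.polyfit(q[:,1],q[:,0],1)[0]
        print(n,st[i],'mid',((lo+hi)/2).round(1),'ext',(hi-lo).round(1),'skew deg',np.degrees(np.arctan(s)).round(2))
m=(abs(hsv[...,0]-67)<18)&(S>100)&(uu<210)&(uu>180)&(vv>145)&(vv<180); q=Q[m]; print('clip',np.percentile(q,[2,50,98],axis=0).round(1))
b=(abs(hsv[...,0]-115)<15)&(S>120)&(uu>200)&(uu<310)&(vv>210)&(vv<260)&(Q[...,2]<-4); q=Q[b]; lo,hi=np.percentile(q,[1,99],axis=0); print('held tab top',lo.round(1),hi.round(1),np.degrees(np.arctan(np.polyfit(q[:,1],q[:,0],1)[0])))
o=(S<60)&(P[...,2]>.035)&(P[...,2]<.055)&(uu>195)&(uu<320)&(vv>90)&(vv<200); q=Q[o]; print('wall',np.percentile(q,[1,99],axis=0).round(1))
E
```

```text
tab [227 115  47   9 377] mid [ 53.3  -4.8 159.4] ext [ 6.6 42.8  4.6] skew deg -0.08
tab [228 143  46   9 406] mid [ 27.6  -4.4 159.9] ext [ 7.5 42.6  5.1] skew deg -0.07
shoulder [202 114  98   8 454] mid [ 53.6  -4.6 191.2] ext [ 7.1 98.5  3.9] skew deg -0.08
shoulder [203 140  96   8 451] mid [ 27.4  -4.7 190. ] ext [ 7.8 98.4  5.4] skew deg -0.1
clip [[ -4.8 -71.6 216.4]
 [  2.2 -67.2 218.4]
 [  8.3 -62.3 237.1]]
held tab top [ -3.6 -22.   -7.5] [ 4.3 20.5 -4.2] -0.09003777892787168
wall [[-26.2 -65.6 226.4]
 [ 73.1  57.1 243.4]]
```

```bash
python3 -m crank '[[1.2,-4.2,20,0,38],[1.2,-4.2,50,0,38],[1.2,-4.2,80,0,38],[1.2,-4.2,105,0,38],[1.2,-4.2,118,0,38],[1.2,-4.2,126,0,38],[1.2,-4.2,126,0,38],[1.2,-4.2,126,0,38]]'; python3 - <<'E'
from h import *
delta(np.array([0.5387,-.1051,.1165])+0,103.1)
delta(rk(0,0,116),103.1)
E
```

```text
time: 13.25
ee_pos: [0.5391, -0.11, 0.155]
orientation: [-0.357, 3.12, -0.001]
wrist_force: [0.6, 0.1, -0.1]
width: 0.461
grip_force: 25.0
t 13.25 tcp [ 0.5391 -0.11    0.155 ] tool y ang 103.07 tool z [ 0.001 -0.    -1.   ] shift [-0.7  4.9 38.5] turn -0.03 q6 -2.08 w 42.9
t 13.25 tcp [ 0.5391 -0.11    0.155 ] tool y ang 103.07 tool z [ 0.001 -0.    -1.   ] shift [-0.   0.6 39. ] turn -0.03 q6 -2.08 w 42.9
```

```bash
python3 -m crank '[[0.4,0.3,5,0,38],[0.4,0.3,10,0,38],[0.4,0.3,14,0,38],[0.4,0.3,18,0,38],[0.4,0.3,22,0,38],[0.4,0.3,26,0,38],[0.4,0.3,29,0,38],[0.4,0.3,30,0,38]]'; python3 - <<'E'
from h import *
delta(rk(0,0,116),103.1); print(robot.observe()['wrist_force'])
E
```

```text
time: 14.05
ee_pos: [0.5379, -0.1096, 0.1236]
orientation: [0.358, -3.121, -0.0]
wrist_force: [0.1, 0.2, -0.5]
width: 0.458
grip_force: 25.0
t 14.05 tcp [ 0.5379 -0.1096  0.1236] tool y ang 103.07 tool z [-0.  0. -1.] shift [-1.1 -0.1  7.6] turn -0.03 q6 -2.08 w 42.6
[ 0.06837277  0.16091546 -0.47247529]
```

Entering with no contact force. Now down to the floor.

```bash
python3 -m crank '[[0,0,2,0,38],[0,0,4,0,38],[0,0,6,0,38],[0,0,7,0,38],[0,0,7.5,0,38],[0,0,8,0,38],[0,0,8,0,38],[0,0,8,0,38]]'; python3 - <<'E'
from h import *
delta(rk(0,0,116),103.1); print(robot.observe()['wrist_force'])
E
```

```text
time: 14.85
ee_pos: [0.5381, -0.1097, 0.1161]
orientation: [-0.358, 3.121, -0.0]
wrist_force: [-0.8, 0.8, -0.3]
width: 0.457
grip_force: 25.0
t 14.85 tcp [ 0.5381 -0.1097  0.1161] tool y ang 103.08 tool z [ 0. -0. -1.] shift [-0.9 -0.   0.1] turn -0.02 q6 -2.08 w 42.5
[-0.77654274  0.78885585 -0.29344397]
```

```bash
python3 -m crank '[[0,0,0,0,54],[0,0,0,0,54],[0,0,0,0,54],[0,0,0,0,54],[0,0,-10,0,54],[0,0,-30,0,54],[0,0,-60,0,54],[0,0,-100,0,54]]';python3 -m crank '[[0,0,-40,0,60],[0,0,-70,0,60],[0,0,-70,0,60],[0,0,-70,0,60],[0,0,-70,0,60],[0,0,-70,0,60],[0,0,-70,0,60],[0,0,-70,0,60]]'; python3 - <<'E'
from h import *
f=grab('wrist'); save(f,'w6.png'); P=cloud(f)
hsv=cv2.cvtColor(f['frame'],cv2.COLOR_RGB2HSV).astype(int)
D=np.hypot(P[...,0]-CEN[0],P[...,1]-CEN[1])<.03
m=D&(abs(hsv[...,0]-115)<15)&(hsv[...,1]>120)&(P[...,2]>.1); p=P[m]; print(len(p),np.percentile(p,[2,50,98],axis=0).round(4))
q=p[:,:2]-CEN; q=np.c_[q@ex,q@ey,p[:,2]]*1e3; print(np.percentile(q,[1,50,99],axis=0).round(1))
delta(rk(-94-18.4,.2,135.2),13.1)
E
```

```text
time: 15.65
ee_pos: [0.5373, -0.1095, 0.2168]
orientation: [0.357, -3.119, -0.001]
wrist_force: [0.2, -1.0, -0.5]
width: 0.583
grip_force: 0.0
time: 16.45
ee_pos: [0.538, -0.1096, 0.2856]
orientation: [0.358, -3.12, -0.001]
wrist_force: [0.0, -0.6, -0.3]
width: 0.646
grip_force: 0.0
550 [[ 0.5116 -0.1303  0.101 ]
 [ 0.5363 -0.1073  0.1212]
 [ 0.5443 -0.0894  0.3988]]
[[-29.3 -25.  100.4]
 [ -2.9  -3.6 121.2]
 [ 21.6   4.6 399. ]]
t 16.5 tcp [ 0.538  -0.1097  0.2857] tool y ang 103.07 tool z [-0.001  0.    -1.   ] shift [ -1.3 112.3 150.5] turn 89.97 q6 -2.08 w 60.1
```

View pics/w6.png

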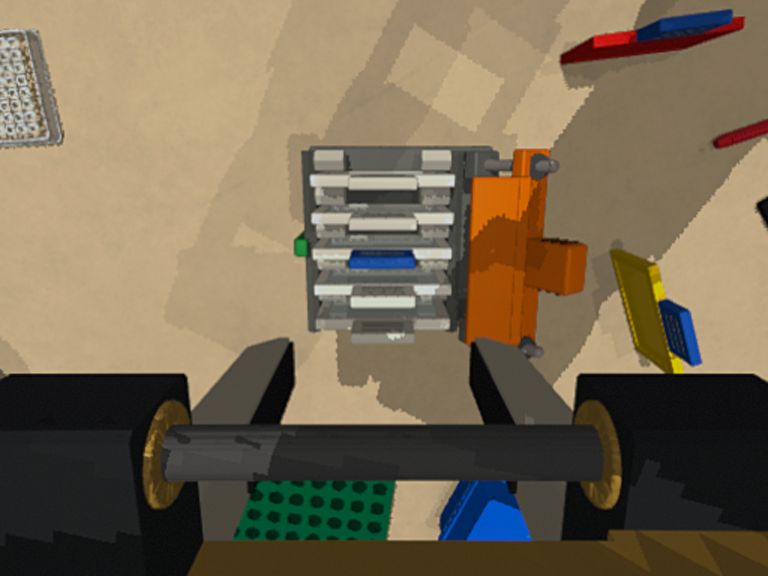

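The blue tab sits in the middle slot at (381,258), between the stored tabs and at the same top height (121 mm). Next, back to the cap.

```bash
python3 -m crank '[[0,20,0,8.5,60],[0,40,0,17,60],[0,60,0,25.5,60],[0,80,0,34,60],[0,100,0,42.5,60],[0,112,0,51,60],[0,112,0,59.5,60],[0,112,0,68,60]]';python3 -m crank '[[0,0,0,8,60],[0,0,0,16,60],[0,0,0,22,60],[0,0,30,22,60],[0,0,60,22,60],[0,0,90,22,60],[0,0,90,22,60],[0,0,90,22,60]]'; python3 - <<'E'
from h import *
delta([.5131,.0008,.1351],13.17)
E
```

```text
time: 17.3
ee_pos: [0.5126, -0.0002, 0.286]
orientation: [-1.456, -2.784, 0.0]
wrist_force: [0.1, -0.9, -0.2]
width: 0.648
grip_force: 0.0
time: 18.1
ee_pos: [0.5129, -0.0006, 0.1967]
orientation: [-1.954, -2.46, 0.0]
wrist_force: [0.4, -0.2, 0.8]
width: 0.644
grip_force: 0.0
t 18.1 tcp [ 0.5129 -0.0006  0.1967] tool y ang 13.07 tool z [-0.  0. -1.] shift [ 1.3  0.5 61.6] turn -0.1 q6 -0.32 w 59.9
```

```bash
python3 -m crank '[[1.3,0.5,20,0,60],[1.3,0.5,40,0,60],[1.3,0.5,52,0,60],[1.3,0.5,60,0,60],[1.3,0.5,61.5,0,60],[1.3,0.5,61.5,0,25],[1.3,0.5,61.5,0,25],[1.3,0.5,61.5,0,25]]' 50;  python3 -m crank '[[0,0,0,0,25],[0,0,0,0,25],[0,0,0,0,25],[0,0,0,0,25],[0,0,0,0,25],[0,0,0,0,25],[0,0,0,0,25],[0,0,0,0,25]]' 50; python3 - <<'E'
from h import *
delta([.5173,-.0177,.1087],13.17)
E
```

```text
time: 18.9
ee_pos: [0.5133, 0.0008, 0.1351]
orientation: [1.954, 2.459, 0.001]
wrist_force: [-0.1, -0.8, -0.1]
width: 0.437
grip_force: 0.0
time: 19.7
ee_pos: [0.5129, 0.0008, 0.1348]
orientation: [1.954, 2.46, 0.0]
wrist_force: [-2.9, 0.2, 5.1]
width: 0.332
grip_force: 50.0
t 19.7 tcp [0.5129 0.0008 0.1348] tool y ang 13.07 tool z [ 0. -0. -1.] shift [-19.    0.1  26.1] turn -0.1 q6 -0.32 w 30.9
```

```bash
python3 -m crank '[[-2.3,0,3.3,0,25],[-4.6,0,6.6,0,25],[-6.9,0,9.8,0,25],[-9.2,0,13.1,0,25],[-11.5,0,16.4,0,25],[-14.4,0,20.5,0,25],[-17.2,0,24.5,0,25],[-18.6,0,26.6,0,25]]' 50; python3 -m crank '[[-0.4,0,0.6,0,25],[-0.4,0,0.6,0,25],[-0.4,0,0.6,0,25],[-0.4,0,0.6,0,60],[-0.4,0,0.6,0,60],[-0.4,0,0.6,0,60],[-0.4,0,0.6,0,60],[-0.4,0,0.6,0,60]]'; python3 -m crank '[[0,0,-30,0,60],[0,0,-70,0,60],[0,0,-110,0,60],[40,0,-140,0,60],[40,0,-160,0,60],[40,0,-160,0,60],[40,0,-160,0,60],[40,0,-160,0,60]]'; python3 - <<'E'
from h import *
f=grab('wrist'); save(f,'w7.png'); P=cloud(f); hsv=cv2.cvtColor(f['frame'],cv2.COLOR_RGB2HSV).astype(int)
q=P[...,:2]-CEN; x=q@ex*1e3;y=q@ey*1e3;z=P[...,2]*1e3
o=(hsv[...,0]<15)&(hsv[...,1]>150)&(z>60)&(abs(x+90)<60)
print('fin/bar',np.percentile(x[o],[1,99]).round(1),'z',np.percentile(z[o],[1,50,99]).round(1))
b=(abs(hsv[...,0]-115)<15)&(hsv[...,1]>120)&(z>117)&(z<127)&(np.hypot(x,y)<35)
print('blue',[np.percentile(t[b],[1,50,99]).round(1) for t in(x,y,z)])
E
```

```text
time: 20.5
ee_pos: [0.5173, -0.0172, 0.1083]
orientation: [-1.955, -2.459, -0.001]
wrist_force: [-10.1, 7.7, 30.8]
width: 0.332
grip_force: 50.0
time: 21.3
ee_pos: [0.5172, -0.0177, 0.1072]
orientation: [-1.954, -2.46, 0.0]
wrist_force: [0.1, -0.2, -0.3]
width: 0.64
grip_force: 0.0
time: 22.1
ee_pos: [0.5077, 0.0209, 0.2659]
orientation: [-1.954, -2.458, 0.002]
wrist_force: [1.5, -0.7, -0.0]
width: 0.647
grip_force: 0.0
fin/bar [-146.4  -38. ] z [ 68.8  92.4 118.8]
blue [array([15.9, 18.7, 22. ]), array([-3.6, -0.5,  2.6]), array([120. , 121.4, 122.8])]
```

View pics/w7.png

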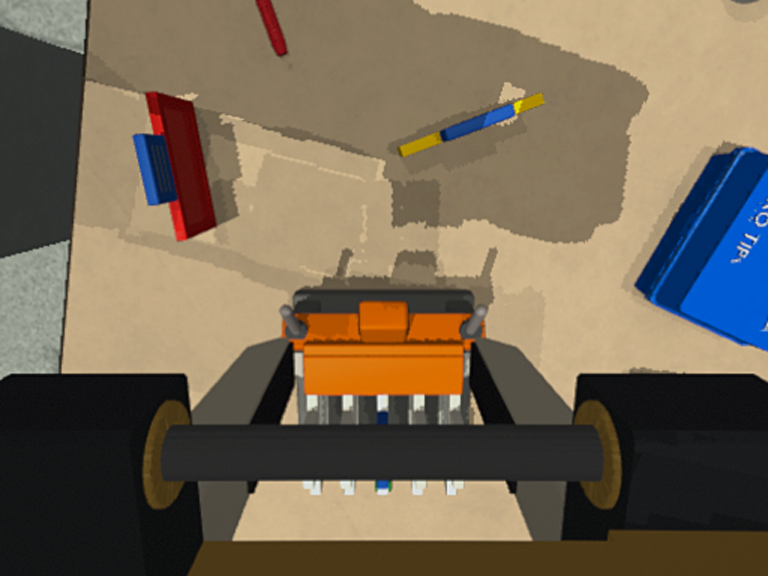

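The cap is home: bar at (384,368), fin top back at 118.8 mm. The blue tab is in the middle slot at (383,487), top at 121.4 mm, and the gripper is clear of everything.

```bash
python3 -c "
from station import robot
print(robot.hand_in())"
```

```text
the job is handed in; nothing more can be done
None
```

The job is handed in at about 22 s: I pulled the cap to its outer stop, stood the blue-gripped cassette fully down in the marked slot, and pressed the cap home; my last measurements agreed, but the hand-in returned no verdict.

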